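Open the hitch coupler for a ball change

ROBOT

A 6-joint arm with a two-finger parallel gripper is mounted at the origin on the work surface. World frame = base frame: x ahead of the robot, y to its left, z up, the work surface at z = 0. Lengths are in m, angles in rad, forces in N, time in s.
With the tool pointing down it reaches from about 0.325 to 0.775 m from the base axis. Payload 5.5 kg.
Tool frame: the origin (TCP) lies midway between the tips of the shut fingers; the grasp point (between the pads) lies 19 mm behind it; z points along the fingers, y is the direction in which the jaws open and shut (so a half turn about z gives the same grasp; the last joint's range is limited). The gripper opens to 88 mm and grips with 3 to 60 N. Pads are 20 mm wide; open, the fingers measure 115 mm over their backs; the gripper's body (75 mm by 178 mm) begins 61 mm behind the grasp point.
Start: joints at [-0.057, 0.091, 1.231, -0, 1.82, -0.057], TCP at [0.6, -0, 0.223] pointing down, gripper open.
Joint ranges: [-2.87, 2.87], [-0.86, 2.18], [0.17, 2.46], [-1.51, 4.65], [0.06, 2.69], [-2.65, 2.65]. Speed limits (rad/s): [2.57, 2.57, 3.01, 3.14, 3.14, 3.14].

INTERFACE

Orientations are given as [roll, pitch, yaw] about the fixed x, y, z axes, in that order (R = Rz(yaw) Ry(pitch) Rx(roll)).
In Python, from workcell import r gives the robot as it stands.
- The arm moves only by the tool move_arm, never from a script. Its argument "series" is a list of rows, each a list of 7 numbers: the shift along the tool's x, y, z in mm, then the turn, a rotation vector about the tool's x, y, z in degrees, then the finger opening in mm, from 0 to 87.8. In form: [[x, y, z, wx, wy, wz, gripper], ...]. A call has 1 to 8 rows; each row shifts and turns the commanded pose from where the row before left it, along the tool's axes as they then stand; what a row does not reach is not made up. A row lasts 1/8 s, in which the tool goes at most 62.5 mm and 10.7 degrees, less where a joint would pass 70% of its speed; a pose out of reach is approached as far as the arm can. A call with a gripper value outside its range is refused whole. The fingers move at their own pace and stop on an object; the grip force is fixed at half the most. Time passes only in rows, so rows that do not move let the fingers close. It gives the time, the measured TCP pose, the force and the opening at its end, in the units of the state.
- r.get_obs(): the state, without advancing time (a new reading comes with each control period).
- r.get_image(name): name is "scene" or "side" or "wrist"; returns a dict with "img" (480x640x3 uint8, blue, green, red), "z_map" (480x640 float32, m along the optical axis (not along the pixel's ray), 0 where there is no reading), "fx", "fy", "cx", "cy" (pixels), "camera_from_world" (4x4, takes a point from world to camera coordinates). Camera axes: x right, y up, looking along -z (the intrinsics and any distortion apply to the point x, -y, -z); pixel columns grow to the right and rows downward; lengths in m; the calibration is good to about 2 mm. A picture is of the moment at which its call begins.
- r.finish_job(): hands the job in, once; it reports no verdict.
Trained networks look in a picture, given as the dict that the camera call returned (one of the last four; its "shot" number tells which), for a name from the list of things; names that differ only in an ending like _2 or _b are one class to them, and where a whole thing is asked for, a point or a joint stands for the part that bears it (a point fixed in the world has none). Each returns a list of dicts, best first, with "confidence" (0 to 1); they miss things now and then, are a little off and sometimes report something else, mostly with a low value. They report only what shows in the picture. A call takes as long as a camera call.
- r.look_for(query, picture): "position" ([x, y, z] in m, in the coordinates of the camera as it stood for that picture, good to about 4 mm: the middle of the surface that is visible of it).
- r.silhouettes(query, picture): "region" (480x640 bool, what is visible of it).
- r.tip_of(query, picture): "position" ([x, y, z] in m, in the coordinates of the camera as it stood for that picture, good to about 4 mm: a listed point, or the origin of a listed thing).
The state is a dict: "time": time; "qpos": joint angles; "dq": joint speeds; "joint_efforts": joint torques, N m; "eef_pos": TCP position; "eef_rot": TCP orientation; "force": force on the tool from outside, world axes, zero at the start; "moment": the same for the moment, N m; "gripper_width": finger opening in m.
Only numpy, scipy, OpenCV 4.12 (cv2) and the standard library are available. Lean on these libraries where they do the work, as an engineer would, in place of code of your own. Each camera call takes 0.05 s, during which the arm holds its last target.

TASK

Get the hitch test stand ready for changing its ball: first set the three loose polished balls into the three wells of the aluminium carrier, one in each. Then draw the coupler's spring latch sideways by its upright lug, lift the tongue off the ball by about 8 cm, and finish while still holding it raised and still, so that a colleague can get at the ball. Leave the jar and the brass bush where they stand.

Things in the scene. Friction and masses are not known exactly. Their poses are not given: they have to be found in the camera images.
- ball0_center (a point): centre of a loose plain polished steel ball, 40 mm in diameter, about 150 g; at the start it lies on a low black rubber rest (10 mm high, 36 mm across, fixed to the table), its centre about 26 mm above the table. The three balls are alike
- ball1_center (a point): centre of a loose plain polished steel ball, 40 mm in diameter, about 150 g; at the start it lies on a low black rubber rest (10 mm high, 36 mm across, fixed to the table), its centre about 26 mm above the table. The three balls are alike
- ball2_center (a point): centre of a loose plain polished steel ball, 40 mm in diameter, about 150 g; at the start it lies on a low black rubber rest (10 mm high, 36 mm across, fixed to the table), its centre about 26 mm above the table. The three balls are alike
- carrier_hole0 (a point): centre of the mouth of a well in the carrier, at the level of its top face, 20 mm above the table; x and y axes are the carrier's: y along the row of wells, z up. The well is a 28 mm square hole; a 40 mm ball sits on its edges with its centre about 14 mm above the top face
- carrier_hole1 (a point): centre of the mouth of a well in the carrier, at the level of its top face, 20 mm above the table; x and y axes are the carrier's: y along the row of wells, z up. The well is a 28 mm square hole; a 40 mm ball sits on its edges with its centre about 14 mm above the top face
- carrier_hole2 (a point): centre of the mouth of a well in the carrier, at the level of its top face, 20 mm above the table; x and y axes are the carrier's: y along the row of wells, z up. The well is a 28 mm square hole; a 40 mm ball sits on its edges with its centre about 14 mm above the top face
- carrier: fixed flat aluminium block, 76 x 216 x 20 mm (x, y, z), with three wells in a row along its y axis, 70 mm apart, the middle one at the block's centre; origin at the centre of its underside
- stand: fixed hitch test stand: grey base plate (12 mm thick, 110 mm wide), at one end a 40 mm steel ball standing on a 56 mm square flange, at the other end a hinge bracket. Origin on the table under the ball; x points from the hinge towards the ball end, along the tongue; y is sideways, the way the latch is drawn; z up. The hinge line of the tongue is parallel to y, at x = -220 mm, 70 mm above the table. The ball's centre is 62 mm above the table
- coupler_top (a point): centre of the top face of the coupler (64 x 58 mm, dark steel cap over the ball), straight above the ball, 92 mm above the table when the tongue is down; moves with the tongue. Axes as the stand's, tilting with the tongue
- latch_lug (a point): centre of the latch's upright lug: a plain steel plate 12 mm thick along the stand's y, 26 mm wide along x, 52 mm high (26 mm above and below this point), standing up beside and above the coupler; with latch closed and tongue down it is at x = 0, y = +37 mm of the stand, 122 mm above the table; free to grip above 100 mm. It can be gripped from above with the fingers closing across its 12 mm, along the stand's y. It moves with latch and tongue; a steady grip on it carries both
- latch (a joint): how far the latch is drawn sideways along the stand's +y, m: 0 closed (spring holds it, about 6 N), 0.018 at its stop (about 11.5 N). It springs back when let go. Its claw lies 8 mm under the rim of the flange and locks the tongue down; it is clear of the flange from about 0.009 m on
- tongue (a joint): angle of the tongue about its hinge, rad: 0 down on the ball, grows as the coupler end is raised, stop at 0.6; 0.36 lifts the coupler by about 80 mm. Lifting at the lug takes about 5 N; the tongue falls back when let go
- jar: white jar with a dark lid, 48 mm across, 70 mm high; bystander, leave it alone; origin at the centre of its underside
- bush: plain brass bush standing upright, 32 mm across, 30 mm high; bystander, leave it alone; origin at the centre of its underside

How it is judged:
On the way, in this order (a step that is already met when the one before it is completed fails the run):
1. a released ball sits in each of the three wells, the tongue still down (((horizontal distance between ball0_center and carrier_hole0 below 0.006 m and z of ball0_center in the frame of carrier_hole0 below 0.019 m) or (horizontal distance between ball1_center and carrier_hole0 below 0.006 m and z of ball1_center in the frame of carrier_hole0 below 0.019 m) or (horizontal distance between ball2_center and carrier_hole0 below 0.006 m and z of ball2_center in the frame of carrier_hole0 below 0.019 m)) and ((horizontal distance between ball0_center and carrier_hole1 below 0.006 m and z of ball0_center in the frame of carrier_hole1 below 0.019 m) or (horizontal distance between ball1_center and carrier_hole1 below 0.006 m and z of ball1_center in the frame of carrier_hole1 below 0.019 m) or (horizontal distance between ball2_center and carrier_hole1 below 0.006 m and z of ball2_center in the frame of carrier_hole1 below 0.019 m)) and ((horizontal distance between ball0_center and carrier_hole2 below 0.006 m and z of ball0_center in the frame of carrier_hole2 below 0.019 m) or (horizontal distance between ball1_center and carrier_hole2 below 0.006 m and z of ball1_center in the frame of carrier_hole2 below 0.019 m) or (horizontal distance between ball2_center and carrier_hole2 below 0.006 m and z of ball2_center in the frame of carrier_hole2 below 0.019 m)) and contact force between the fingers and ball0 below 0.1 N and contact force between the fingers and ball1 below 0.1 N and contact force between the fingers and ball2 below 0.1 N and value of joint tongue below 0.05 rad), for 0.2 s.
2. the latch is drawn at least 9 mm sideways while the tongue is still down (value of joint latch above 0.009 m and value of joint tongue below 0.05 rad), for 0.05 s.
3. the tongue is raised off the ball (value of joint tongue above 0.25 rad and ((horizontal distance between ball0_center and carrier_hole0 below 0.006 m and z of ball0_center in the frame of carrier_hole0 below 0.019 m) or (horizontal distance between ball1_center and carrier_hole0 below 0.006 m and z of ball1_center in the frame of carrier_hole0 below 0.019 m) or (horizontal distance between ball2_center and carrier_hole0 below 0.006 m and z of ball2_center in the frame of carrier_hole0 below 0.019 m)) and ((horizontal distance between ball0_center and carrier_hole1 below 0.006 m and z of ball0_center in the frame of carrier_hole1 below 0.019 m) or (horizontal distance between ball1_center and carrier_hole1 below 0.006 m and z of ball1_center in the frame of carrier_hole1 below 0.019 m) or (horizontal distance between ball2_center and carrier_hole1 below 0.006 m and z of ball2_center in the frame of carrier_hole1 below 0.019 m)) and ((horizontal distance between ball0_center and carrier_hole2 below 0.006 m and z of ball0_center in the frame of carrier_hole2 below 0.019 m) or (horizontal distance between ball1_center and carrier_hole2 below 0.006 m and z of ball1_center in the frame of carrier_hole2 below 0.019 m) or (horizontal distance between ball2_center and carrier_hole2 below 0.006 m and z of ball2_center in the frame of carrier_hole2 below 0.019 m))), for 0.2 s.
At the end, for the whole second after the job is handed in: the fingers hold the tongue (by its latch or itself, over 1 N) raised by more than 0.25 rad (coupler some 55 mm up) and still (under 0.1 rad/s); every well has a ball within 6 mm of its middle, centre under 19 mm above the carrier's top, untouched by the fingers (all of step 3 and contact force between the fingers and ball0 below 0.1 N and contact force between the fingers and ball1 below 0.1 N and contact force between the fingers and ball2 below 0.1 N and velocity of joint tongue between -0.1 and 0.1 rad/s and contact force between the fingers and tongue above 1 N); the arm keeps its last pose, push and grip.
It fails at once if the jar is pushed more than 30 mm from its place (distance of jar from where it was at the start of the episode above 0.03 m).
It fails at once if the bush is pushed more than 30 mm from its place (distance of bush from where it was at the start of the episode above 0.03 m).
It also fails if it takes over 67 s, if anything falls off the work surface, if the arm or the gripper's body presses on something with over 40 N, if the wrist force passes 120 N, or if a joint passes its speed limit or range.

## Working session

There is one attempt and no reset: what is moved stays moved. The work goes in short steps, Python scripts to look and compute and a tool call to move; the robot and the scene stay as the last step left them, time stands still between calls to the robot, and variables do not carry over. Pictures are saved under pics/ and viewed, and the job is handed in when it is done.

Besides the shell and the picture viewer there is one more tool, called after ">>>" by a JSON object that holds its "fn" and its "kwargs". move_arm: Moves the arm, as the interface text tells. Its arguments: {"type":"object","properties":{"series":{"type":"array"}},"required":["series"]}

```bash
mkdir -p pics; ls
python3 - <<'E'
from workcell import r
import cv2,numpy as np,pickle
o=r.get_obs(); print(o)
for n in ["scene","side","wrist"]:
    p=r.get_image(n); cv2.imwrite(f"pics/{n}0.png",p["img"]); pickle.dump(p,open(f"{n}0.pkl","wb"))
    print(n,p["fx"],p["cx"],p["cy"],[k for k in p],np.round(p["camera_from_world"],3).tolist())
E
```

```text
pics
{'time': 0.0, 'qpos': array([-5.67117651e-02,  9.18645528e-02,  1.23186035e+00, -3.14065942e-06,
        1.81979093e+00, -5.67046435e-02]), 'dq': array([-0.00025143,  0.00027342, -0.00038326,  0.00065504, -0.00018982,
       -0.00019389]), 'joint_efforts': array([-3.13584051e-04, -4.46447504e+01, -4.06449509e+01,  6.96761138e-02,
        2.93726998e-02, -1.50731516e-04]), 'eef_pos': array([5.99711575e-01, 6.47312558e-06, 2.21517885e-01]), 'eef_rot': array([-3.13967239e+00, -1.05954674e-04,  1.57078833e+00]), 'force': array([-0.73488916,  0.14278364,  0.36374956]), 'moment': array([0.01244683, 0.01237412, 0.00581502]), 'gripper_width': 0.08738468014611767}
scene 522.2506703048754 310.05554362166595 242.1096980290968 ['img', 'z_map', 'fx', 'fy', 'cx', 'cy', 'camera_from_world', 'shot'] [[0.101, 0.995, -0.025, -0.042], [-0.548, 0.077, 0.833, 0.19], [0.831, -0.07, 0.552, -1.648], [0.0, 0.0, 0.0, 1.0]]
side 470.63306044676415 324.7462319572017 248.8522583982019 ['img', 'z_map', 'fx', 'fy', 'cx', 'cy', 'camera_from_world', 'shot'] [[0.721, -0.693, -0.008, -0.384], [0.39, 0.396, 0.832, -0.285], [-0.573, -0.602, 0.555, -0.832], [0.0, 0.0, 0.0, 1.0]]
wrist 334.47098905352254 322.62175074735643 244.0829245814381 ['img', 'z_map', 'fx', 'fy', 'cx', 'cy', 'camera_from_world', 'shot'] [[1.0, 0.0, -0.003, -0.6], [-0.001, 0.966, -0.26, 0.032], [0.002, 0.26, 0.966, -0.39], [0.0, 0.0, 0.0, 1.0]]
```

View pics/scene0.png

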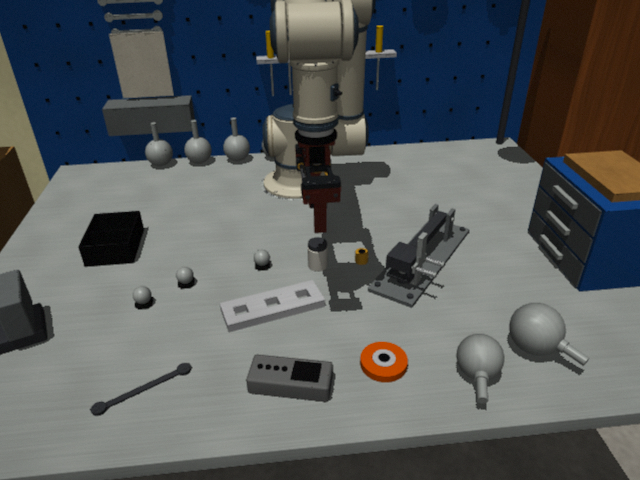

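View pics/side0.png

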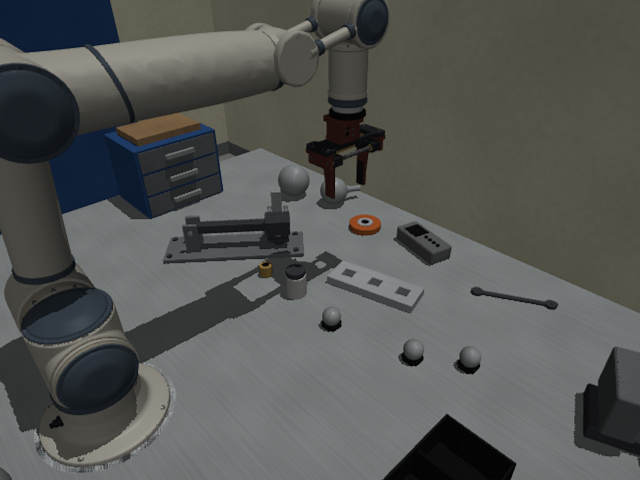

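View pics/wrist0.png

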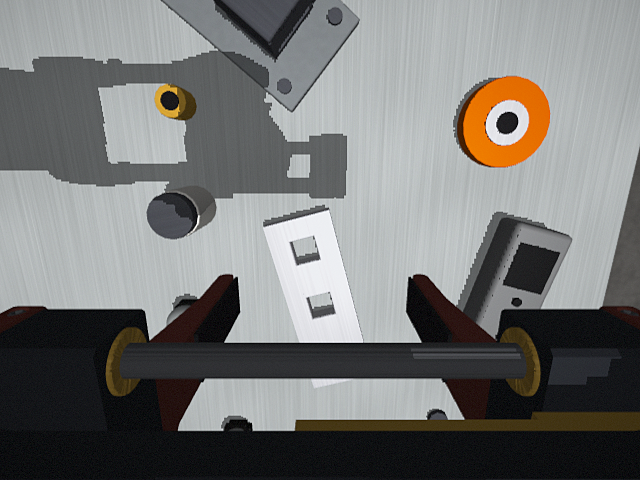

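The scene view shows the loose balls at (143,296), (185,276) and (262,258). The carrier's wells are near (240,310), (271,301) and (302,293). The jar is at (317,255), the bush at (361,256), and the stand runs from (400,265) to (450,225). The side view shows the balls at (331,318), (413,350) and (470,358).

```bash
cat > h.py <<'E'
import numpy as np,cv2,pickle
from scipy.optimize import least_squares
def cloud(p):
    z=p["z_map"]; v,u=np.mgrid[0:480,0:640]
    X=(u-p["cx"])/p["fx"]*z; Y=-(v-p["cy"])/p["fy"]*z
    P=np.stack([X,Y,-z,np.ones_like(z)],-1)
    W=P@np.linalg.inv(p["camera_from_world"]).T
    W=W[...,:3]; W[z==0]=np.nan
    return W
def proj(p,w):
    c=p["camera_from_world"]@np.append(w,1); d=-c[2]
    return p["cx"]+p["fx"]*c[0]/d, p["cy"]-p["fy"]*c[1]/d
def toworld(p,c): return (np.linalg.inv(p["camera_from_world"])@np.append(c,1))[:3]
def ray(p,u,v,h):
    T=np.linalg.inv(p["camera_from_world"]); d=T[:3,:3]@np.array([(u-p["cx"])/p["fx"],-(v-p["cy"])/p["fy"],-1]); o=T[:3,3]
    return o+d*(h-o[2])/d[2]
def sphere(pts,R=.02):
    c0=np.median(pts,0)-[0,0,.01]
    s=least_squares(lambda c:np.linalg.norm(pts-c,axis=1)-R,c0,loss="soft_l1",f_scale=.001)
    return s.x,np.sqrt(np.mean(s.fun**2))
E
python3 - <<'E'
from h import *
for n,bl,tab in [("scene",[(143,296),(185,276),(262,258)],[(200,330),(60,300),(420,400)]),("side",[(470,358),(413,350),(331,318)],[(370,330),(500,330)])]:
    p=pickle.load(open(n+"0.pkl","rb")); W=cloud(p)
    print(n,"table z",[np.round(W[v,u],4).tolist() for u,v in tab])
    for u,v in bl:
        q=W[v-14:v+15,u-14:u+15].reshape(-1,3); q=q[np.isfinite(q).all(1)]
        q=q[q[:,2]>.02]; 
        print("ball",sphere(q),len(q), q.max(0))
    # carrier top
    m=(np.abs(W[...,2]-.02)<.005)
    img=p["img"].astype(int); m&=img.min(2)>100
    m=cv2.morphologyEx(m.astype(np.uint8),cv2.MORPH_OPEN,np.ones((3,3),np.uint8))
    k,l,s,c=cv2.connectedComponentsWithStats(m)
    for i in np.argsort(-s[1:,4])[:3]+1:
        q=W[l==i]; (cx,cy),wh,a=cv2.minAreaRect((q[:,:2]*1000).astype(np.float32))
        print("carrier",c[i],s[i,4],cx,cy,wh,a,np.median(q[:,2]))
    for name in ["jar","bush"]: pass
E
```

```text
scene table z [[0.6468, -0.255, -0.0001], [0.507, -0.5799, 0.0011], [0.8785, 0.1497, -0.0018]]
ball (array([ 0.54506507, -0.38579739,  0.0253114 ]), np.float64(0.0016420244124313945)) 248 [ 0.56762319 -0.36596905  0.04941689]
ball (array([ 0.48292754, -0.29809115,  0.02528239]), np.float64(0.0017643071586549678)) 211 [ 0.50591309 -0.27868315  0.04697754]
ball (array([ 0.43645047, -0.11881619,  0.02498307]), np.float64(0.001918706153834013)) 193 [ 0.45874931 -0.09895926  0.04595973]
carrier [270.85706967 302.18237705] 1952 596.6888427734375 -100.3493881225586 (82.22537231445312, 217.6675567626953) 13.835282325744629 0.0194067267714495
carrier [383.60416667 357.6625    ] 240 788.2753295898438 103.24406433105469 (44.82339859008789, 42.89152526855469) 28.659080505371094 0.018356873771039617
carrier [288.97402597 186.38961039] 77 64.83489990234375 -28.845718383789062 (69.59713745117188, 22.621660232543945) 68.59716033935547 0.01947506434424129
side table z [[0.4832, -0.1901, 0.0004], [0.681, -0.3806, -0.0016]]
ball (array([ 0.54446132, -0.38680079,  0.02563013]), np.float64(0.0012214993335118946)) 351 [ 0.5584239  -0.36887769  0.04723014]
ball (array([ 0.48289156, -0.29959872,  0.02560434]), np.float64(0.0010424535974510566)) 327 [ 0.49740777 -0.28266139  0.04616908]
ball (array([ 0.43605896, -0.1198327 ,  0.02562076]), np.float64(0.0013325017880008048)) 265 [ 0.45294137 -0.10242589  0.04767335]
carrier [376.22798251 282.41599001] 1601 597.721923828125 -101.09888458251953 (81.68180847167969, 217.4662628173828) 14.405200004577637 0.02018773639312954
carrier [138.90062112 415.88819876] 161 33.23624801635742 -65.45419311523438 (63.6673698425293, 13.497002601623535) 28.336854934692383 0.01755307750045676
carrier [150.28571429 391.85714286] 35 70.01498413085938 -30.592857360839844 (23.30878257751465, 5.289253234863281) 63.09660339355469 0.016867070504970605
```

Run:
```python
from h import *
from workcell import r
for n in ["scene","side"]:
    p=r.get_image(n)
    for q in ["ball0_center","carrier_hole0","carrier","stand","coupler_top","latch_lug","jar","bush"]:
        t=r.tip_of(q,p)
        print(n,q,[(np.round(toworld(p,d["position"]),4).tolist(),round(d["confidence"],2)) for d in t[:4]])
```

```text
scene ball0_center [([0.5428, -0.3863, 0.0244], 0.49)]
scene carrier_hole0 [([0.5986, -0.0994, 0.0229], 0.86), ([0.5734, -0.0305, 0.0214], 0.77), ([0.6175, -0.1702, 0.0207], 0.61)]
scene carrier [([0.5988, -0.1018, -0.0007], 0.89)]
scene stand [([0.5486, 0.1965, 0.0003], 0.77)]
scene coupler_top [([0.5532, 0.1972, 0.0913], 0.55)]
scene latch_lug [([0.5733, 0.2241, 0.1209], 0.8), ([0.4508, 0.0143, -0.0014], 0.33)]
scene jar [([0.4484, 0.0096, -0.0001], 0.61), ([0.5734, 0.2249, 0.1205], 0.54)]
scene bush [([0.4471, 0.1236, 0.0018], 0.51)]
side ball0_center [([0.5469, -0.3903, 0.0223], 0.77)]
side carrier_hole0 [([0.5968, -0.1047, 0.0203], 0.96), ([0.6138, -0.1724, 0.0189], 0.92), ([0.5813, -0.0343, 0.0178], 0.83)]
side carrier [([0.6003, -0.0984, 0.0012], 0.74)]
side stand [([0.5546, 0.1998, 0.0006], 0.84)]
side coupler_top [([0.5556, 0.1995, 0.0843], 0.91), ([0.5734, 0.2237, 0.1208], 0.31)]
side latch_lug [([0.5741, 0.2252, 0.1224], 0.52), ([0.5453, -0.3893, 0.0236], 0.34)]
side jar [([0.4572, 0.0141, -0.0013], 0.85), ([0.4332, -0.1211, 0.0266], 0.73)]
side bush [([0.4511, 0.1199, -0.0046], 0.47)]
```

```bash
cat > d.py <<'E'
import sys,numpy as np
from workcell import r
from scipy.spatial.transform import Rotation as Ro
def delta(target,yaw=None,R=None):
    o=r.get_obs(); Rc=Ro.from_euler("xyz",o["eef_rot"])
    d=Rc.inv().apply(np.array(target)-o["eef_pos"])*1000
    print("t",round(o["time"],2),"pos",np.round(o["eef_pos"],4),"rot",np.round(np.degrees(o["eef_rot"]),1),"w",round(o["gripper_width"]*1000,1),"F",np.round(o["force"],1))
    print("tool shift mm",np.round(d,1))
    if yaw is not None: R=Ro.from_euler("xyz",[180,0,yaw],degrees=True)
    if R is not None: print("turn deg",np.round(np.degrees((Rc.inv()*R).as_rotvec()),1), "shift after turn",np.round(R.inv().apply(np.array(target)-o["eef_pos"])*1000,1))
if __name__=="__main__":
    a=[float(x) for x in sys.argv[1:]]
    delta(a[:3],a[3] if len(a)>3 else None)
E
python3 d.py .4363 -.1193 .10 104.1
```

```text
t 1.05 pos [0.6    0.     0.2226] rot [180.  -0.  90.] w 87.9 F [0.2 0.1 0.2]
tool shift mm [-119.3 -163.7  122.6]
turn deg [  0.   -0.  -14.1] shift after turn [ -75.8 -187.9  122.6]
```

>>> {"fn": "move_arm", "kwargs": {"series": [[0,0,0,0,0,-7,70],[0,0,0,0,0,-7.1,70],[-19,-47,30,0,0,0,70],[-19,-47,31,0,0,0,70],[-19,-47,31,0,0,0,70],[-19,-47,31,0,0,0,70],[0,0,0,0,0,0,70]]}}

```text
time: 1.92
eef_pos: [0.4321, -0.1201, 0.0955]
eef_rot: [-3.135, -0.003, 1.813]
force: [0.9, 0.5, -0.5]
gripper_width: 0.0703
```

```bash
python3 d.py .4363 -.1193 .014 104.1
python3 - <<'E'
from h import *
from workcell import r
p=r.get_image("wrist"); cv2.imwrite("pics/wrist1.png",p["img"]); pickle.dump(p,open("wrist1.pkl","wb"))
E
```

```text
t 1.93 pos [ 0.4321 -0.1201  0.0955] rot [-179.6   -0.2  103.9] w 70.3 F [ 0.9  0.5 -0.5]
tool shift mm [-0.5  4.8 81.5]
turn deg [-0.4 -0.2 -0.2] shift after turn [-0.2  4.3 81.5]
```

View pics/wrist1.png

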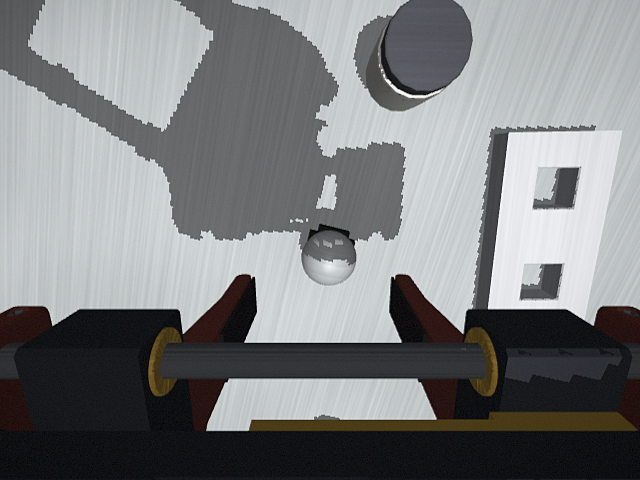

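The ball is at (329,257), between the fingers at (250,290) and (395,290). The jar is at (425,50), well clear.

```bash
python3 d.py .4363 -.1193 .014 104.1
python3 - <<'E'
from h import *
from workcell import r
p=r.get_image("wrist"); W=cloud(p); u,v=329,260
q=W[v-22:v+23,u-22:u+23].reshape(-1,3); q=q[np.isfinite(q).all(1)];q=q[q[:,2]>.025]
print(sphere(q),len(q))
# holes & carrier from wrist view
for s in [(555,187),(541,282)]: print(ray(p,*s,.02))
E
python3 d.py .4363 -.1193 .014 104.1
```

```text
t 1.98 pos [ 0.4348 -0.1198  0.0984] rot [-1.799e+02 -1.000e-01  1.040e+02] w 70.3 F [0.4 0.1 0.6]
tool shift mm [ 0.   1.7 84.4]
turn deg [-0.1 -0.1 -0.1] shift after turn [ 0.1  1.6 84.4]
(array([ 0.43669867, -0.1203062 ,  0.02547012]), np.float64(0.0005064960292296869)) 1809
[ 0.5837155  -0.03251774  0.02      ]
[ 0.60328986 -0.10187908  0.02      ]
t 2.02 pos [ 0.4365 -0.1196  0.1002] rot [179.9   0.  104. ] w 70.4 F [ 0.1 -0.7  0.4]
tool shift mm [ 0.4 -0.2 86.2]
turn deg [ 0.1  0.  -0.1] shift after turn [ 0.4 -0.1 86.2]
```

>>> {"fn": "move_arm", "kwargs": {"series": [[0,0,43,0,0,0,70],[0,0,43,0,0,0,70],[0,0,0,0,0,0,60],[0,0,0,0,0,0,30],[0,0,0,0,0,0,30],[0,0,0,0,0,0,30],[0,0,0,0,0,0,30]]}}

```text
time: 2.9
eef_pos: [0.4367, -0.1202, 0.016]
eef_rot: [3.141, 0.002, 1.817]
force: [-4.3, -0.8, 5.6]
gripper_width: 0.0389
```

```bash
python3 d.py .5805 -.033 .10 104.1
```

```text
t 2.9 pos [ 0.4367 -0.1202  0.016 ] rot [1.799e+02 1.000e-01 1.041e+02] w 38.9 F [-4.3 -0.8  5.6]
tool shift mm [ 49.4 160.8 -84. ]
turn deg [ 0.1  0.1 -0. ] shift after turn [ 49.5 160.7 -84. ]
```

>>> {"fn": "move_arm", "kwargs": {"series": [[0,0,-42,0,0,0,30],[0,0,-42,0,0,0,30],[12,40,0,0,0,0,30],[13,40,0,0,0,0,30],[12,40,0,0,0,0,30],[12,40,0,0,0,0,30],[0,0,0,0,0,0,30],[0,0,0,0,0,0,30]]}}

```text
time: 3.9
eef_pos: [0.5792, -0.0333, 0.098]
eef_rot: [-3.141, 0.0, 1.817]
force: [-0.5, 0.1, -1.1]
gripper_width: 0.0389
```

```bash
python3 d.py .5805 -.033 .023 104.1
python3 - <<'E'
from h import *
from workcell import r
p=r.get_image("wrist"); cv2.imwrite("pics/wrist2.png",p["img"]); pickle.dump(p,open("wrist2.pkl","wb"))
p=r.get_image("side"); cv2.imwrite("pics/side2.png",p["img"]);pickle.dump(p,open("side2.pkl","wb"))
E
```

```text
t 3.9 pos [ 0.5792 -0.0333  0.098 ] rot [-180.     0.   104.1] w 38.9 F [-0.5  0.1 -1.1]
tool shift mm [-0.   1.4 75. ]
turn deg [-0.  0.  0.] shift after turn [-0.1  1.3 75. ]
```

View pics/wrist2.png

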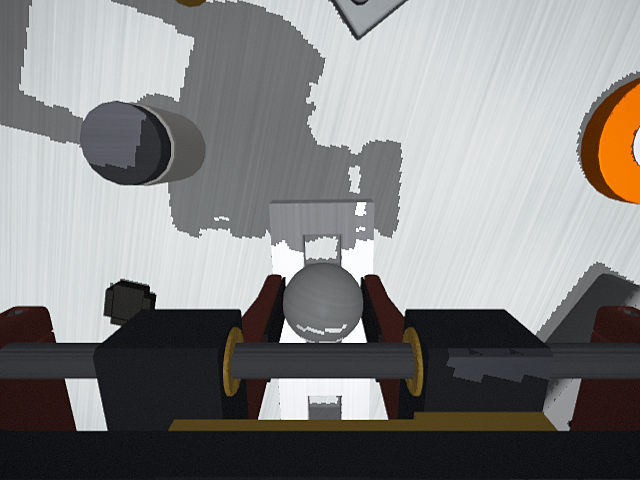

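View pics/side2.png

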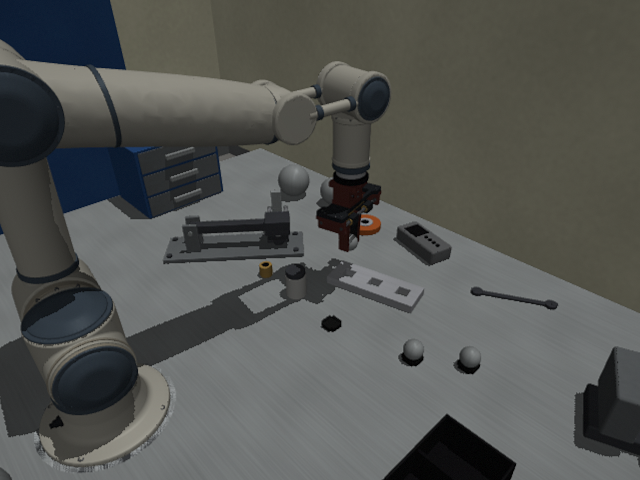

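The ball is held at (323,303), and its well ahead at (322,250) is in line with the jaws. The side view shows that ball's rubber rest now empty at (331,323). I'll pin down the well positions before lowering.

Run:
```python
from h import *
p=pickle.load(open("wrist0.pkl","rb")); W=cloud(p)
m=np.abs(W[...,2]-.02)<.006
for (u0,u1,v0,v1) in [(275,335,225,275),(292,350,280,325)]:
    sub=np.zeros_like(m); sub[v0:v1,u0:u1]=1
    k,l,s,c=cv2.connectedComponentsWithStats(((~m)&sub).astype(np.uint8))
    for i in range(1,k):
        if s[i,4]>150:
            # mouth = hull of component
            v,u=np.where(l==i); h=np.array([ray(p,a,b,.02)[:2]*1000 for a,b in zip(u,v)],np.float32)
            print(s[i],np.round(ray(p,*c[i],.02),4),cv2.minAreaRect(h))
p=pickle.load(open("wrist2.pkl","rb")); W=cloud(p); u,v=323,303
q=W[v-30:v+10,u-30:u+31].reshape(-1,3); q=q[np.isfinite(q).all(1)];q=q[(q[:,2]>.09)]
print(sphere(q),len(q))
for n in ["scene","side"]:
    p=pickle.load(open(n+"0.pkl","rb")); W=cloud(p)
    # well pits: points with z<.012 inside carrier footprint, or simply mean of top-plane points symmetric -> use outline
    m=(np.abs(W[...,2]-.02)<.004)
    c=np.array([.5975,-.101]); a=np.radians(14.1); ex=np.array([np.cos(a),np.sin(a)]); ey=np.array([-np.sin(a),np.cos(a)])
    d=W[...,:2]-c; X=d@ex; Y=d@ey
    mm=m&(np.abs(X)<.06)&(np.abs(Y)<.13)&(p["img"].min(2)>60)
    print(n,[np.round(np.percentile(t[mm],[.5,99.5])*1000,1) for t in (X,Y)])
    pit=(W[...,2]<.013)&(np.abs(X)<.02)
    for k in (-.07,0,.07):
        s=pit&(np.abs(Y-k)<.025); print(k,s.sum(),X[s].mean()*1000,Y[s].mean()*1000)
```

```text
[291 236  29  28 539] [ 0.5797 -0.0331  0.02  ] ((579.6348266601562, -33.269561767578125), (27.041532516479492, 26.387874603271484), 14.73100757598877)
[307 293  28  24 453] [ 0.5974 -0.1002  0.02  ] ((597.4507446289062, -100.55921173095703), (27.209716796875, 25.507854461669922), 15.179454803466797)
(array([ 0.57992073, -0.03323944,  0.10710773]), np.float64(0.0005193949593797623)) 2409
scene [array([-39.1,  40.7]), array([-106.7,  107.4])]
-0.07 85 -12.208515649654315 -67.39001139480747
0 79 -13.142678936158044 4.054299512561902
0.07 74 -13.459352837870691 74.56021623125451
side [array([-41.8,  38.3]), array([-108.4,  107.5])]
-0.07 64 12.522431081372625 -66.1383435763924
0 61 11.62025650991831 5.8206765210030955
0.07 54 10.341110655250603 76.01481678525418
```

>>> {"fn": "move_arm", "kwargs": {"series": [[0,0,35,0,0,0,30],[0,0,30,0,0,0,30],[0,0,8,0,0,0,30],[0,0,0,0,0,0,30],[0,0,0,0,0,0,30]]}}

```text
time: 4.62
eef_pos: [0.5799, -0.0332, 0.026]
eef_rot: [3.14, 0.001, 1.817]
force: [0.3, -0.1, -2.3]
gripper_width: 0.0389
```

```bash
python3 d.py .5797 -.0332 .026 104.1
python3 - <<'E'
from h import *
from workcell import r
p=r.get_image("wrist");  W=cloud(p); u,v=323,303
q=W[v-30:v+10,u-30:u+31].reshape(-1,3); q=q[np.isfinite(q).all(1)];q=q[(q[:,2]>.03)]
print(sphere(q),len(q))
E
```

```text
t 4.62 pos [ 0.5799 -0.0332  0.026 ] rot [179.9   0.  104.1] w 38.9 F [ 0.3 -0.1 -2.3]
tool shift mm [ 0.1 -0.2 -0. ]
turn deg [ 0.1  0.  -0. ] shift after turn [ 0.1 -0.2 -0. ]
(array([ 0.58059297, -0.03321612,  0.03507318]), np.float64(0.0005106344828699548)) 2414
```

>>> {"fn": "move_arm", "kwargs": {"series": [[0,0,0,0,0,0,45],[0,0,0,0,0,0,56],[0,0,0,0,0,0,62],[0,0,-35,0,0,0,62],[0,0,-45,0,0,0,62],[0,0,0,0,0,0,70]]}}

```text
time: 5.42
eef_pos: [0.5818, -0.0332, 0.1098]
eef_rot: [3.134, 0.003, 1.817]
force: [0.3, -0.2, -0.3]
gripper_width: 0.0685
```

```bash
python3 d.py .4829 -.2988 .102 104.1
python3 - <<'E'
from h import *
from workcell import r
p=r.get_image("wrist"); cv2.imwrite("pics/wrist3.png",p["img"]); W=cloud(p); 
q=W[...].reshape(-1,3); q=q[np.isfinite(q).all(1)];q=q[(q[:,2]>.03)&(q[:,2]<.06)&(np.hypot(q[:,0]-.58,q[:,1]+.033)<.025)]
print(sphere(q),len(q))
E
```

```text
t 5.42 pos [ 0.5818 -0.0332  0.1098] rot [179.5   0.2 104.1] w 68.5 F [ 0.3 -0.2 -0.3]
tool shift mm [-233.4 -160.7    7.2]
turn deg [0.5 0.2 0. ] shift after turn [-233.5 -160.7    7.8]
(array([ 0.57961736, -0.03409328,  0.03357696]), np.float64(0.0004905128094891582)) 2261
```

View pics/wrist3.png

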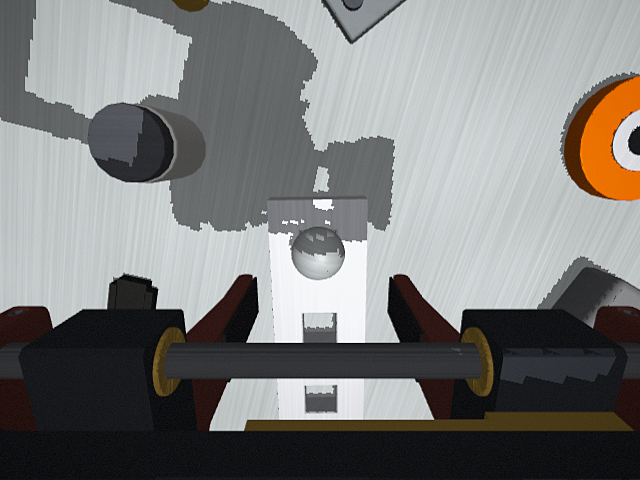

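The first ball is seated at (318,252), centre z 0.0336. Next is the second ball.

>>> {"fn": "move_arm", "kwargs": {"series": [[-39,-26,1,0,0,0,70],[-39,-26,1,0,0,0,70],[-39,-27,1,0,0,0,70],[-39,-27,1,0,0,0,70],[-39,-26.5,1,0,0,0,70],[-39.5,-26.5,1,0,0,0,70],[0,0,0,0,0,0,70],[0,0,0,0,0,0,70]]}}

```text
time: 6.48
eef_pos: [0.482, -0.2985, 0.0972]
eef_rot: [-3.141, -0.002, 1.816]
force: [-0.3, -0.1, -0.5]
gripper_width: 0.0698
```

Run:
```python
from h import *
from workcell import r
p=r.get_image("wrist"); cv2.imwrite("pics/wrist4.png",p["img"]); W=cloud(p); 
for c in [(.483,-.2995),(.545,-.387)]:
    q=W[...].reshape(-1,3); q=q[np.isfinite(q).all(1)];q=q[(q[:,2]>.025)&(q[:,2]<.06)&(np.hypot(q[:,0]-c[0],q[:,1]-c[1])<.025)]
    print(len(q)); 
    if len(q)>100: s,e=sphere(q); print(s,e); r1=s if c[0]<.5 else None
    if c[0]<.5: g=s
from d import delta
delta([g[0],g[1],.015],104.1)
```

```text
2303
[ 0.48353953 -0.29986492  0.02545192] 0.00047928359132486277
926
[ 0.54529033 -0.38697257  0.02554832] 0.0004966087724043767
t 6.53 pos [ 0.4824 -0.2981  0.0976] rot [-1.800e+02 -1.000e-01  1.041e+02] w 69.8 F [ 0.1  0.5 -0.8]
tool shift mm [-2.1  0.8 82.6]
turn deg [-0.  -0.1  0. ] shift after turn [-2.   0.7 82.6]
```

>>> {"fn": "move_arm", "kwargs": {"series": [[-1,0,42,0,0,0,70],[0,0,42,0,0,0,70],[0,0,0,0,0,0,60],[0,0,0,0,0,0,30],[0,0,0,0,0,0,30],[0,0,0,0,0,0,30],[0,0,0,0,0,0,30]]}}

```text
time: 7.4
eef_pos: [0.4835, -0.3009, 0.0169]
eef_rot: [3.139, 0.003, 1.817]
force: [-0.0, 0.9, 5.7]
gripper_width: 0.0387
```

```bash
python3 d.py .5974 -.1004 .10 104.1
```

```text
t 7.4 pos [ 0.4835 -0.3009  0.0169] rot [1.799e+02 1.000e-01 1.041e+02] w 38.7 F [-0.   0.9  5.7]
tool shift mm [166.5 159.4 -83.2]
turn deg [ 0.1  0.1 -0. ] shift after turn [166.7 159.3 -83.1]
```

>>> {"fn": "move_arm", "kwargs": {"series": [[0,0,-42,0,0,0,30],[0,0,-42,0,0,0,30],[41,40,0,0,0,0,30],[42,40,0,0,0,0,30],[42,40,0,0,0,0,30],[41.5,39.5,0,0,0,0,30],[0,0,0,0,0,0,30],[0,0,0,0,0,0,30]]}}

```text
time: 8.4
eef_pos: [0.5965, -0.1001, 0.0984]
eef_rot: [-3.141, 0.0, 1.817]
force: [-0.1, 0.2, -1.0]
gripper_width: 0.0388
```

```bash
cat > held.py <<'E'
from h import *
from workcell import r
from d import delta
import sys
t=np.array([float(x) for x in sys.argv[1:3]])
p=r.get_image("wrist"); W=cloud(p); o=r.get_obs(); e=o["eef_pos"]
q=W.reshape(-1,3); q=q[np.isfinite(q).all(1)]
q=q[(q[:,2]>e[2]+.008)&(q[:,2]<e[2]+.032)&(np.hypot(q[:,0]-e[0],q[:,1]-e[1])<.017)]
s,er=sphere(q); print("ball",s,er,len(q))
delta([e[0]+t[0]-s[0],e[1]+t[1]-s[1],e[2]+.035-s[2]],104.1)
E
python3 held.py .5974 -.1004
```

```text
ball [ 0.59690378 -0.0987903   0.10653062] 0.00048566000978531027 3446
t 8.45 pos [ 0.5963 -0.1007  0.0985] rot [-180.     0.   104.1] w 39.0 F [-0.4 -0.4 -1.7]
tool shift mm [-1.7  0.1 71.5]
turn deg [-0.  0. -0.] shift after turn [-1.7  0.1 71.5]
```

>>> {"fn": "move_arm", "kwargs": {"series": [[-1,0,35,0,0,0,30],[0,0,30,0,0,0,30],[0,0,8,0,0,0,30],[0,0,0,0,0,0,30],[0,0,0,0,0,0,30]]}}

```text
time: 9.07
eef_pos: [0.5971, -0.1014, 0.0266]
eef_rot: [3.141, 0.0, 1.816]
force: [0.1, -0.4, -1.3]
gripper_width: 0.0392
```

```bash
python3 held.py .5974 -.1004
```

```text
ball [ 0.59760055 -0.10017112  0.03500113] 0.0005025729598946891 3593
t 9.12 pos [ 0.5972 -0.1013  0.0266] rot [179.9   0.  104.1] w 38.8 F [-0.6 -0.5 -1.1]
tool shift mm [-0.2 -0.3  0. ]
turn deg [ 0.1  0.  -0. ] shift after turn [-0.2 -0.3  0. ]
```

>>> {"fn": "move_arm", "kwargs": {"series": [[0,0,0,0,0,0,45],[0,0,0,0,0,0,56],[0,0,0,0,0,0,62],[0,0,-35,0,0,0,62],[0,0,-45,0,0,0,66],[-44,-20,0,0,0,0,70],[-44,-20,0,0,0,0,70],[-44,-20,0,0,0,0,70]]}}

```text
time: 10.12
eef_pos: [0.5708, -0.2446, 0.106]
eef_rot: [3.141, 0.0, 1.818]
force: [-0.1, -0.2, 0.1]
gripper_width: 0.0701
```

>>> {"fn": "move_arm", "kwargs": {"series": [[-44,-20,2,0,0,0,70],[-44,-20,2,0,0,0,70],[-44,-20,2,0,0,0,70],[0,0,0,0,0,0,70],[0,0,0,0,0,0,70]]}}

```text
time: 10.75
eef_pos: [0.545, -0.3855, 0.0995]
eef_rot: [3.141, -0.001, 1.817]
force: [-0.3, 0.6, 0.5]
gripper_width: 0.0702
```

Run:
```python
from h import *
from workcell import r
p=r.get_image("wrist"); cv2.imwrite("pics/wrist5.png",p["img"]); W=cloud(p); 
for c in [(.5974,-.1004),(.5453,-.387)]:
    q=W[...].reshape(-1,3); q=q[np.isfinite(q).all(1)];q=q[(q[:,2]>.025)&(q[:,2]<.06)&(np.hypot(q[:,0]-c[0],q[:,1]-c[1])<.025)]
    print(len(q)); 
    if len(q)>100: g,e=sphere(q); print(g,e)
from d import delta
delta([g[0],g[1],.016],104.1)
```

```text
0
2284
[ 0.54527348 -0.38718085  0.02547254] 0.0004793361469359021
t 10.8 pos [ 0.5453 -0.385   0.0997] rot [180.   -0.  104.1] w 69.8 F [-0.3  0.9 -0.3]
tool shift mm [-2.1 -0.6 83.7]
turn deg [ 0. -0.  0.] shift after turn [-2.1 -0.6 83.7]
```

>>> {"fn": "move_arm", "kwargs": {"series": [[-1,0,42,0,0,0,70],[0,0,42,0,0,0,70],[0,0,0,0,0,0,60],[0,0,0,0,0,0,30],[0,0,0,0,0,0,30],[0,0,0,0,0,0,30],[0,0,0,0,0,0,30]]}}

```text
time: 11.68
eef_pos: [0.5454, -0.3881, 0.0185]
eef_rot: [3.141, 0.003, 1.816]
force: [-2.8, 0.1, 5.5]
gripper_width: 0.0389
```

```bash
python3 d.py .6151 -.168 .10 104.1
```

```text
t 11.68 pos [ 0.5454 -0.3881  0.0185] rot [179.9   0.2 104.1] w 38.9 F [-2.8  0.1  5.5]
tool shift mm [196.3 121.2 -82. ]
turn deg [ 0.1  0.2 -0. ] shift after turn [196.5 121.2 -81.5]
```

>>> {"fn": "move_arm", "kwargs": {"series": [[0,0,-42,0,0,0,30],[0,0,-42,0,0,0,30],[49,30,0,0,0,0,30],[49,30,0,0,0,0,30],[49,30,0,0,0,0,30],[49,31,0,0,0,0,30],[0,0,0,0,0,0,30],[0,0,0,0,0,0,30]]}}

```text
time: 12.68
eef_pos: [0.6149, -0.1678, 0.1]
eef_rot: [3.141, 0.001, 1.817]
force: [0.6, 0.4, -1.3]
gripper_width: 0.0387
```

```bash
python3 held.py .6151 -.168
```

```text
ball [ 0.61536553 -0.16659041  0.10659623] 0.0004897849190306543 3383
t 12.72 pos [ 0.6146 -0.1685  0.0999] rot [180.    0.  104.1] w 38.7 F [-0.3 -0.3 -0.7]
tool shift mm [-1.3 -0.6 71.6]
turn deg [ 0.  0. -0.] shift after turn [-1.3 -0.6 71.6]
```

>>> {"fn": "move_arm", "kwargs": {"series": [[-1,0,35,0,0,0,30],[0,0,29,0,0,0,30],[0,0,8,0,0,0,30],[0,0,0,0,0,0,30],[0,0,0,0,0,0,30]]}}

```text
time: 13.35
eef_pos: [0.6152, -0.1691, 0.0287]
eef_rot: [3.141, 0.001, 1.816]
force: [1.0, 0.3, -1.1]
gripper_width: 0.0386
```

```bash
python3 held.py .6151 -.168
```

```text
ball [ 0.61570129 -0.16805248  0.03526105] 0.0005030148926221431 3559
t 13.4 pos [ 0.6153 -0.1689  0.0286] rot [179.9   0.  104.1] w 39.0 F [ 0.1  0.2 -1.3]
tool shift mm [ 0.2 -0.6  0.3]
turn deg [ 0.1  0.  -0. ] shift after turn [ 0.2 -0.6  0.3]
```

>>> {"fn": "move_arm", "kwargs": {"series": [[0,0,0,0,0,0,45],[0,0,0,0,0,0,56],[0,0,0,0,0,0,62],[0,0,-35,0,0,0,62],[0,0,-55,0,0,0,62],[0,0,-55,0,0,0,62],[0,0,-55,0,0,0,62],[0,0,0,0,0,0,62]]}}

```text
time: 14.4
eef_pos: [0.6167, -0.1689, 0.2349]
eef_rot: [3.132, 0.006, 1.817]
force: [0.3, -0.7, -0.3]
gripper_width: 0.0618
```

Run:
```python
from h import *
from workcell import r
for n in ["scene","side"]:
    p=r.get_image(n); cv2.imwrite(f"pics/{n}6.png",p["img"]); pickle.dump(p,open(n+"6.pkl","wb")); W=cloud(p)
    for c in [(.5797,-.0332),(.5974,-.1004),(.6151,-.168)]:
        q=W.reshape(-1,3); q=q[np.isfinite(q).all(1)];q=q[(q[:,2]>.025)&(q[:,2]<.06)&(np.hypot(q[:,0]-c[0],q[:,1]-c[1])<.025)]
        print(n,len(q),*( sphere(q) if len(q)>50 else []))
```

```text
scene 250 [ 0.57889027 -0.03279589  0.03303446] 0.0016894526282987547
scene 258 [ 0.5968743  -0.10050349  0.03343467] 0.0014522382552907985
scene 267 [ 0.61493328 -0.16818836  0.03335132] 0.001331432095621164
side 210 [ 0.57899463 -0.03352515  0.03436145] 0.0015593499978546984
side 225 [ 0.59676505 -0.1013846   0.03370361] 0.0014021452469705324
side 238 [ 0.61479294 -0.16897312  0.03391987] 0.0012636410666214673
```

View pics/scene6.png

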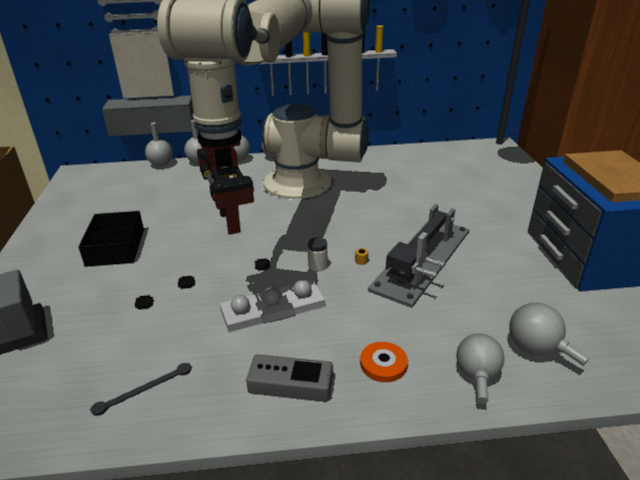

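All three balls sit in their wells at (240,304), (272,296) and (303,289), with z about 0.034 as expected. Next I'll measure the lug and stand.

```bash
python3 - <<'E'
from h import *
for n in ["scene","side"]:
    p=pickle.load(open(n+"6.pkl","rb")); W=cloud(p)
    q=W.reshape(-1,3); q=q[np.isfinite(q).all(1)]
    l=q[(q[:,2]>.105)&(q[:,2]<.155)&(np.hypot(q[:,0]-.5735,q[:,1]-.2245)<.03)]
    print(n,"lug",len(l),l.mean(0),l.max(0)[2],cv2.minAreaRect((l[:,:2]*1000).astype(np.float32)))
    b=q[(q[:,2]>.007)&(q[:,2]<.0145)&(q[:,0]>.3)&(q[:,0]<.65)&(q[:,1]>.1)&(q[:,1]<.45)]
    print("base",len(b),cv2.minAreaRect((b[:,:2]*1000).astype(np.float32)))
    t=q[(q[:,2]>.088)&(q[:,2]<.096)&(np.hypot(q[:,0]-.553,q[:,1]-.198)<.05)]
    print("top",len(t),t.mean(0),cv2.minAreaRect((t[:,:2]*1000).astype(np.float32)))
    u,v=proj(p,[.56,.2,.1]); u,v=int(u),int(v)
    cv2.imwrite(f"pics/{n}6z.png",cv2.resize(p["img"][v-60:v+60,u-75:u+75],None,fx=5,fy=5,interpolation=cv2.INTER_CUBIC))
E
python3 d.py .57 .10 .25 141
```

```text
scene lug 179 [0.58136968 0.2251928  0.13059991] 0.14972463050518225 ((577.1729125976562, 227.28469848632812), (13.023613929748535, 29.788511276245117), 49.68586730957031)
base 2079 ((439.836181640625, 241.34011840820312), (188.73983764648438, 362.86541748046875), 50.53570556640625)
top 429 [0.55540855 0.19603137 0.09087714] ((556.0689086914062, 202.49432373046875), (68.16085815429688, 68.58004760742188), 50.661590576171875)
side lug 167 [0.57143871 0.22259562 0.12851963] 0.1501453883826992 ((573.6238403320312, 225.34339904785156), (18.548465728759766, 26.456228256225586), 56.72517776489258)
base 2539 ((435.43438720703125, 239.28195190429688), (197.17532348632812, 360.510986328125), 50.0899658203125)
top 326 [0.5492426  0.19598299 0.09210817] ((551.6696166992188, 199.7126922607422), (71.57426452636719, 62.64401626586914), 51.131507873535156)
t 14.5 pos [ 0.6152 -0.1684  0.2281] rot [179.9   0.  104.1] w 62.0 F [-0.1  0.3  0.2]
tool shift mm [271.3  21.6 -22.1]
turn deg [  0.    0.1 -36.9] shift after turn [204.1 180.1 -21.9]
```

View pics/side6z.png

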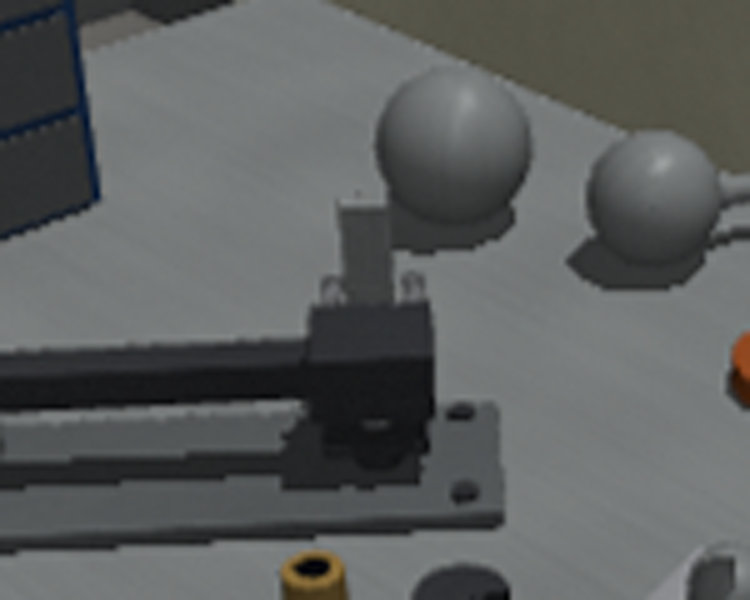

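View pics/scene6z.png

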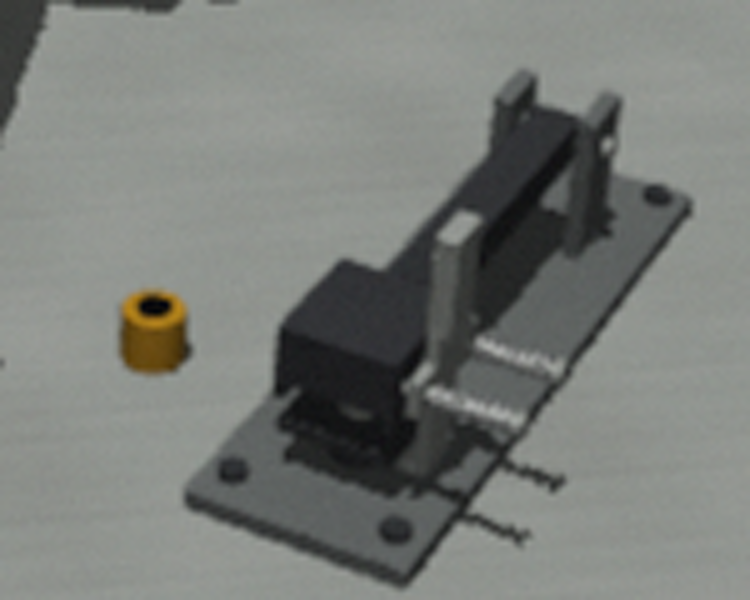

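>>> {"fn": "move_arm", "kwargs": {"series": [[0,0,0,0,0,-9.1,62],[0,0,0,0,0,-9.1,62],[0,0,0,0,0,-9.1,62],[0,0,0,0,0,-9.1,62],[40,40,1,0,0,0,60],[40,40,1,0,0,0,55],[40,40,1,0,0,0,50],[40,40,1,0,0,0,50]]}}

```text
time: 15.5
eef_pos: [0.5921, 0.0585, 0.2206]
eef_rot: [-3.139, -0.003, 2.452]
force: [0.4, 0.5, 0.8]
gripper_width: 0.05
```

>>> {"fn": "move_arm", "kwargs": {"series": [[40,40,1,0,0,0,50],[41,39,1,0,0,0,50],[41,38,2,0,0,0,50],[0,0,0,0,0,0,50],[0,0,0,0,0,0,50]]}}

```text
time: 16.12
eef_pos: [0.5731, 0.2243, 0.2175]
eef_rot: [-3.138, -0.001, 2.453]
force: [0.5, -0.2, 0.4]
gripper_width: 0.0497
```

Run:
```python
from h import *
from workcell import r
from d import delta
p=r.get_image("wrist"); cv2.imwrite("pics/wrist7.png",p["img"]); pickle.dump(p,open("wrist7.pkl","wb")); W=cloud(p)
q=W.reshape(-1,3); q=q[np.isfinite(q).all(1)]
l=q[(q[:,2]>.142)&(q[:,2]<.153)&(np.hypot(q[:,0]-.5735,q[:,1]-.2245)<.03)]
print("lug",len(l),l.mean(0),l.max(0)[2],cv2.minAreaRect((l[:,:2]*1000).astype(np.float32)))
t=q[(q[:,2]>.087)&(q[:,2]<.097)&(np.hypot(q[:,0]-.553,q[:,1]-.198)<.05)]
print("top",len(t),t.mean(0),cv2.minAreaRect((t[:,:2]*1000).astype(np.float32)))
delta([.5735,.2245,.108],140.5)
```

```text
lug 589 [0.57445417 0.22693825 0.14751971] 0.1499363056561302 ((575.303466796875, 226.4224853515625), (11.781473159790039, 26.50823211669922), 50.418190002441406)
top 4617 [0.5508436  0.19880914 0.09192865] ((554.8024291992188, 201.10882568359375), (67.40742492675781, 64.66809844970703), 50.69916534423828)
t 16.18 pos [0.5734 0.2236 0.2181] rot [-1.799e+02 -1.000e-01  1.405e+02] w 50.0 F [-0.5 -0.1 -0.4]
tool shift mm [  0.4   1.  110.1]
turn deg [-0.1 -0.1 -0. ] shift after turn [  0.5   0.7 110.1]
```

View pics/wrist7.png

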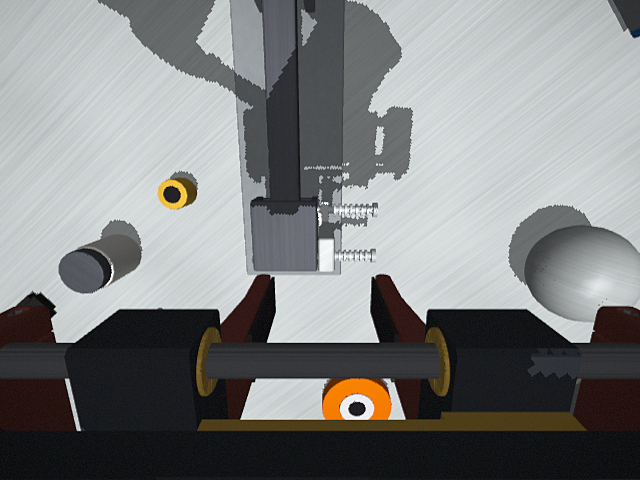

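The lug is at (326,254), with its top at z 0.1475 and 12 x 26 mm in plan, as specified. The bush at (175,193) and jar at (90,265) are well away. I'll lower onto the lug.

>>> {"fn": "move_arm", "kwargs": {"series": [[0.5,3,40,0,0,0,50],[0,0,40,0,0,0,50],[0,0,28,0,0,0,50],[0,0,0,0,0,0,50],[0,0,0,0,0,0,50]]}}

```text
time: 16.8
eef_pos: [0.5759, 0.2265, 0.1131]
eef_rot: [3.14, 0.001, 2.451]
force: [-0.1, -0.1, 0.5]
gripper_width: 0.0501
```

Run:
```python
from h import *
from workcell import r
from d import delta
p=r.get_image("wrist"); cv2.imwrite("pics/wrist8.png",p["img"])
delta([.5750,.2266,.109],140.5)
```

```text
t 16.85 pos [0.5762 0.2268 0.1138] rot [1.799e+02 1.000e-01 1.404e+02] w 49.9 F [-1.  -0.2  0.3]
tool shift mm [ 0.7 -0.9  4.8]
turn deg [ 0.1  0.1 -0.1] shift after turn [ 0.7 -0.9  4.8]
```

View pics/wrist8.png

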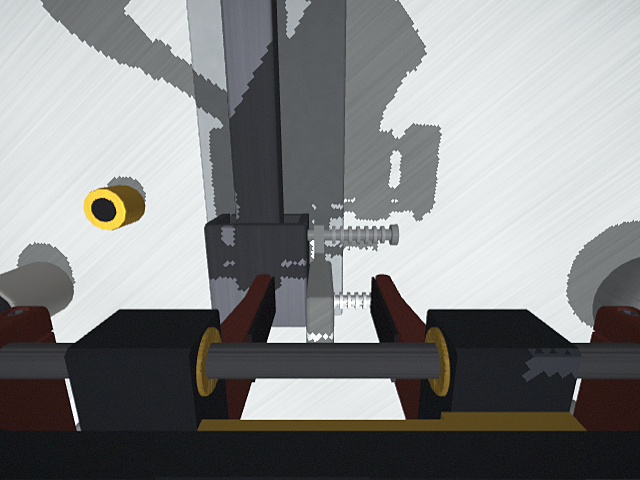

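The lug, at (320,300), stands between the open fingers. I'll lower 4 mm and close.

>>> {"fn": "move_arm", "kwargs": {"series": [[0,-1,4,0,0,0,50],[0,0,0,0,0,0,20],[0,0,0,0,0,0,5],[0,0,0,0,0,0,5],[0,0,0,0,0,0,5],[0,0,0,0,0,0,5],[0,0,0,0,0,0,5]]}}

```text
time: 17.73
eef_pos: [0.5742, 0.2263, 0.1076]
eef_rot: [-3.141, -0.0, 2.452]
force: [-2.6, -1.6, 1.9]
gripper_width: 0.0117
```

Run:
```python
from h import *
from workcell import r
from d import delta
p=r.get_image("wrist"); cv2.imwrite("pics/wrist9.png",p["img"])
delta([.5750,.2266,.109],140.5)
```

```text
t 17.77 pos [0.5742 0.2263 0.1076] rot [-179.9   -0.   140.5] w 11.6 F [-3.3 -1.9  2.2]
tool shift mm [-0.4  0.8 -1.4]
turn deg [-0.1 -0.  -0. ] shift after turn [-0.4  0.8 -1.4]
```

View pics/wrist9.png

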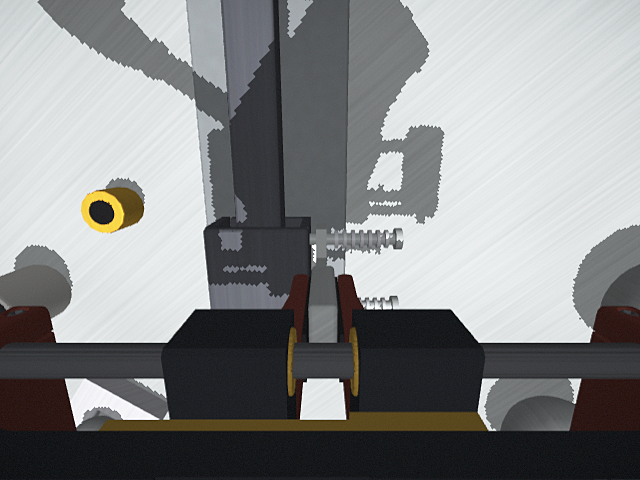

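The lug is gripped, opening 11.6 mm. I'll draw the latch gently along +tool y.

>>> {"fn": "move_arm", "kwargs": {"series": [[0,3,0,0,0,0,5],[0,3,0,0,0,0,5],[0,3,0,0,0,0,5],[0,3,0,0,0,0,5],[0,3,0,0,0,0,5],[0,0,0,0,0,0,5],[0,0,0,0,0,0,5]]}}

```text
time: 18.65
eef_pos: [0.5829, 0.2369, 0.1076]
eef_rot: [-3.138, -0.001, 2.452]
force: [-8.4, -6.8, 3.2]
gripper_width: 0.0114
```

Run:
```python
from h import *
from workcell import r
from d import delta
p=r.get_image("wrist"); cv2.imwrite("pics/wrist10.png",p["img"])
p=r.get_image("scene"); cv2.imwrite("pics/scene10.png",cv2.resize(p["img"][180:330,330:530],None,fx=4,fy=4))
delta([.5742,.2263,.1076],140.5)
```

```text
t 18.75 pos [0.5829 0.2369 0.1076] rot [-179.8   -0.   140.5] w 12.0 F [-8.2 -6.6  3.9]
tool shift mm [ -0.  -13.7   0.1]
turn deg [-0.2 -0.  -0. ] shift after turn [ -0.  -13.7   0. ]
```

View pics/wrist10.png

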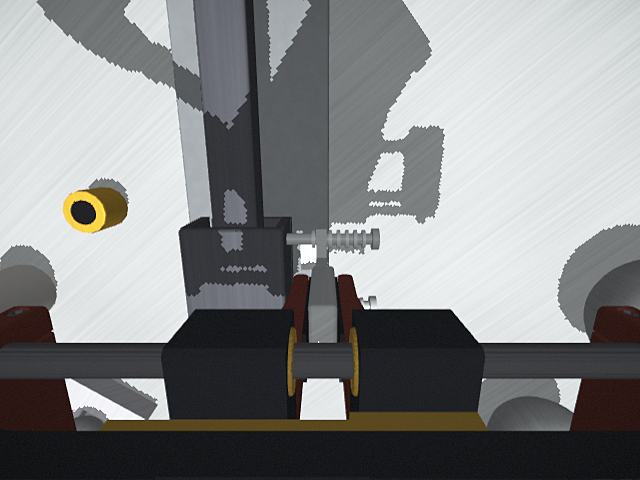

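View pics/scene10.png

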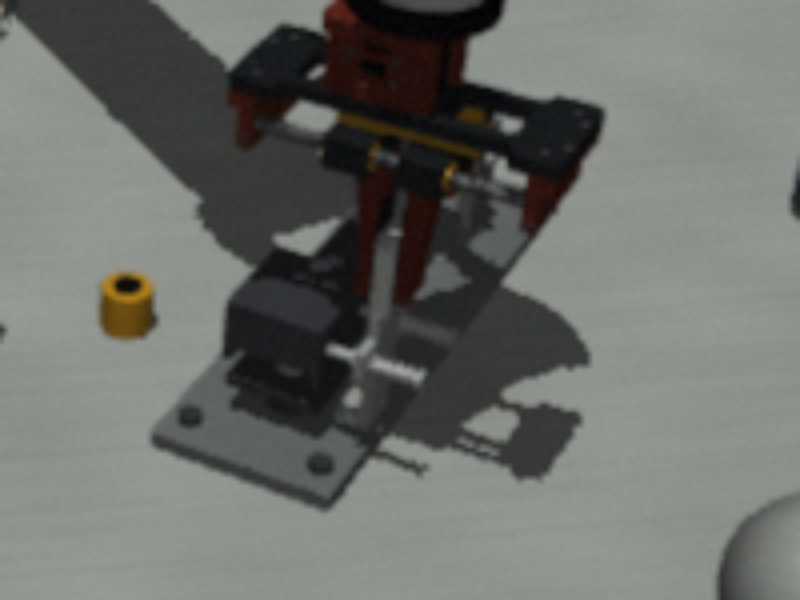

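The latch is drawn 13.7 mm with about 10.6 N of spring force, close to the specified figure. The gap to the coupler shows at (300,240) in the wrist view. I'll lift along the hinge arc, tilting the tool with the tongue.

>>> {"fn": "move_arm", "kwargs": {"series": [[1,0,-5,0,-1.3,0,5],[1.9,0,-9.9,0,-2.6,0,5],[1.9,0,-9.9,0,-2.6,0,5],[0,0,0,0,0,0,5]]}}

```text
time: 19.25
eef_pos: [0.5786, 0.2399, 0.1312]
eef_rot: [-3.136, 0.115, 2.452]
force: [-4.5, -10.6, -4.1]
gripper_width: 0.0117
```

Run:
```python
from h import *
from workcell import r
from d import delta
p=r.get_image("side"); cv2.imwrite("pics/side11.png",cv2.resize(p["img"][120:300,140:400],None,fx=3,fy=3))
delta([.5829,.2369,.1076],140.5)
```

```text
t 19.3 pos [0.5786 0.2396 0.1307] rot [-179.7    6.5  140.5] w 11.9 F [ -3.7 -10.2  -3.3]
tool shift mm [-2.4  0.8 23.5]
turn deg [-0.3  6.5 -0.1] shift after turn [-5.1  0.6 23.1]
```

View pics/side11.png

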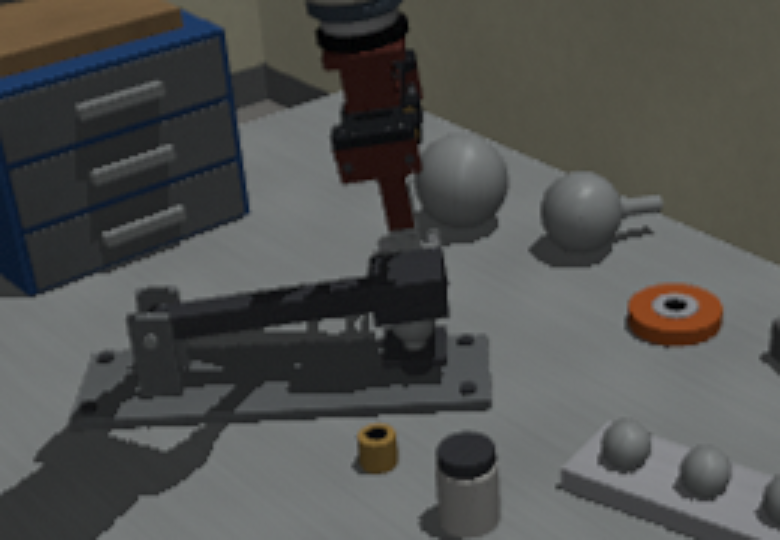

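The tongue is rising with the tool: the coupler is at (410,275), clear of the ball top at (412,325), and forces are low. I'll continue the lift.

>>> {"fn": "move_arm", "kwargs": {"series": [[1.9,0,-9.9,0,-2.6,0,5],[1.9,0,-9.9,0,-2.6,0,5],[1.9,0,-9.9,0,-2.6,0,5],[1.9,0,-9.9,0,-2.6,0,5],[1.9,0,-9.9,0,-2.6,0,5],[1,0,-5,0,-1.3,0,5],[0,0,0,0,0,0,5],[0,0,0,0,0,0,5]]}}

```text
time: 20.3
eef_pos: [0.562, 0.2533, 0.1815]
eef_rot: [-3.136, 0.364, 2.452]
force: [-2.4, -10.0, -3.0]
gripper_width: 0.0118
```

Run:
```python
from h import *
from workcell import r
from d import delta
delta([.5829,.2369,.1076],140.5)
for n in ["side","scene"]:
    p=r.get_image(n); cv2.imwrite(f"pics/{n}12.png",p["img"]); W=cloud(p)
    for c in [(.5797,-.0332),(.5974,-.1004),(.6151,-.168)]:
        q=W.reshape(-1,3); q=q[np.isfinite(q).all(1)];q=q[(q[:,2]>.025)&(q[:,2]<.06)&(np.hypot(q[:,0]-c[0],q[:,1]-c[1])<.025)]
        print(n,len(q),*( sphere(q) if len(q)>50 else []))
    for k in ["coupler_top","latch_lug","jar","bush"]:
        print(k,[(np.round(toworld(p,d["position"]),4).tolist(),round(d["confidence"],2)) for d in r.tip_of(k,p)[:2]])
delta([.5829,.2369,.1076],140.5)
```

```text
t 20.3 pos [0.562  0.2533 0.1815] rot [-179.7   20.8  140.5] w 11.8 F [ -2.4 -10.   -3. ]
tool shift mm [ 1.5  1.1 78.5]
turn deg [-0.3 20.8 -0.1] shift after turn [-26.5   0.6  73.9]
side 208 [ 0.5789491  -0.03352327  0.03409978] 0.0015141323180595401
side 223 [ 0.59681261 -0.10145769  0.03387436] 0.0013438770957288945
side 236 [ 0.61471988 -0.16908376  0.03412367] 0.001406932821069457
coupler_top [([0.5391, 0.2155, 0.1593], 0.97)]
latch_lug [([0.5565, 0.2529, 0.1986], 0.7)]
jar [([0.4544, 0.013, -0.0012], 0.71)]
bush [([0.4496, 0.1214, -0.0047], 0.63)]
scene 251 [ 0.57929858 -0.03263622  0.03292843] 0.0015776955397517301
scene 260 [ 0.59724552 -0.10032457  0.03308752] 0.0015175854230817258
scene 271 [ 0.61487793 -0.16815391  0.03338584] 0.0015249826550521933
coupler_top [([0.5354, 0.2083, 0.1647], 0.75)]
latch_lug [([0.5568, 0.2553, 0.1953], 0.76)]
jar [([0.452, 0.0144, -0.001], 0.61), ([0.5812, -0.0331, 0.0411], 0.49)]
bush [([0.5981, -0.1019, -0.0023], 0.64)]
t 20.8 pos [0.562  0.2532 0.1814] rot [-179.7   20.8  140.5] w 12.0 F [ -3.6 -11.3  -2.8]
tool shift mm [ 1.5  1.2 78.4]
turn deg [-0.4 20.8 -0.1] shift after turn [-26.5   0.7  73.8]
```

View pics/side12.png

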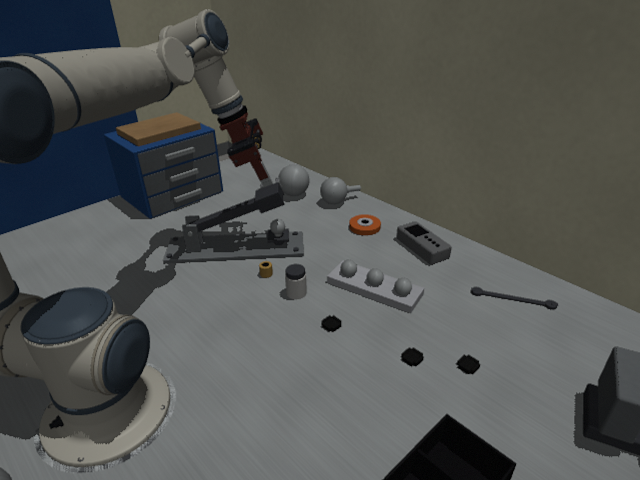

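The side view shows the tongue raised, with the coupler at (265,197) well above the exposed ball at (279,228). All three balls are in the carrier, and the jar at (295,280) and bush at (265,268) haven't moved. The pose held still for half a second at a 20.8° tilt, so I'm handing in.

Run:
```python
from workcell import r
print(r.finish_job()); o=r.get_obs(); print(o["time"],o["eef_pos"],o["gripper_width"])
```

```text
the job is handed in; nothing more can be done
None
the job is handed in; nothing more can be done
```

The job is handed in with the tongue held up by the latch lug and one ball in each of the three wells. It took about 21 s of the 67 s allowed, and no verdict was reported.

**Balls:** in my last scene and side views, each ball was within about 1.5 mm of its well's middle. Their centres were 13–14 mm above the carrier's top face.

**Latch and tongue:** I drew the latch about 14 mm, against about 10.6 N, before lifting. The grip on the lug was steady at about 12 mm opening, with no movement over the last half second. The tool ended tilted 20.8° (0.36 rad), which should put the coupler about 77 mm up. The camera estimates of the rise were a little lower, 67–73 mm, but still above the 55 mm needed.

**Jar and bush:** the jar showed at its starting place in both views and the bush in the side view. In the last scene view the bush detector gave a point on the carrier (0.598, -0.102), which I took as a false report.

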